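# Lid a boiler dosing pot and take its dust cover off

## Robot

A 6-joint arm with a two-finger parallel gripper is mounted at the origin on the work surface. World frame = base frame: x ahead of the robot, y to its left, z up, the work surface at z = 0. Lengths are in m, angles in rad, forces in N, time in s.
With the tool pointing down it reaches from about 0.35 to 0.775 m from the base axis. Payload 5.5 kg.
Tool frame: the origin (TCP) lies where the fingers leave the gripper's body, on its centre line; the fingertips stand 73 mm ahead of it and the grasp point (between the pads) lies 54 mm ahead of it; z points along the fingers, y is the direction in which the jaws open and shut (so a half turn about z gives the same grasp; the last joint's range is limited). The gripper opens to 85 mm and grips with 20 to 120 N. Pads are 22 mm wide; open, the fingers measure 114 mm over their backs; the gripper's body (76 mm by 85 mm) begins 54 mm behind the grasp point. The pads swing forward as they close: fully open they stand 13 mm farther back than shut.
Start: joints at [1.137, 0.313, 0.046, 1.304, 0, 1.431], TCP at [0.167, 0.55, 0.304] pointing down, gripper open.
Joint ranges: [-2.76, 2.76], [-0.86, 1.69], [-1.03, 1.26], [-2.2, 2.34], [-1.47, 1.5], [-3.14, 3.14]. Speed limits (rad/s): [2.57, 2.57, 3.14, 3.14, 3.14, 3.14].

## Interface

Orientations are given as a unit quaternion [w, x, y, z].
In Python, from workcell import env, read_camera, job, cut_out gives the robot as it stands.
- The arm moves only by the tool servo_tool, never from a script. Its argument "deltas" is a list of rows, each an object of numbers: "dx", "dy", "dz": the shift along the world's x, y, z in mm; "rx", "ry", "rz": the turn, a rotation vector about the world's x, y, z in rad; "fingers": the closure, from -1 (fully open) to 1 (shut). A call has 1 to 8 rows; each row shifts and turns the commanded pose from where the row before left it; what a row does not reach is not made up. A row lasts 1/10 s, in which the tool goes at most 50 mm and 8.59 degrees, less where a joint would pass 70% of its speed; a pose out of reach is approached as far as the arm can. A call is refused whole if a number of a shift passes 50 or a number of a turn 0.15, either way. A call with a gripper value outside its range is refused whole. The fingers move at their own pace and stop on an object; "newtons" is the grip in N (left out, the last holds). Time passes only in rows, so rows that do not move let the fingers close. It gives the time, the measured TCP pose, the force and the opening at its end, in the units of the state.
- env.get_state(): the state, without advancing time (a new reading comes with each control period).
- read_camera(name): name is "scene" or "side" or "wrist"; returns a dict with "img" (400x640x3 uint8, red, green, blue), "intrinsics" (3x3 intrinsics, pixels), "extrinsics" (4x4, takes a point from camera to world coordinates); the wrist camera has in their place "hand_eye" (4x4, takes a point from camera to tool coordinates, whose origin is the TCP and whose axes are the flange's). Camera axes: x right, y down, z forward; pixel columns grow to the right and rows downward; lengths in m; the calibration is good to about 2 mm. A picture is of the moment at which its call begins: read the wrist's pose just before it. There is no depth.
- job.hand_in(): hands the job in, once; it reports no verdict.
Trained networks look in the newest picture that a camera, given by its name, has taken for a name from the list of things; names that differ only in an ending like _2 or _b are one class to them, and where a whole thing is asked for, a point or a joint stands for the part that bears it (a point fixed in the world has none). Each returns a list of dicts, best first, with "confidence" (0 to 1); they miss things now and then, are a little off and sometimes report something else, mostly with a low value. They report only what shows in the picture. A call takes as long as a camera call. They do not tell look-alikes from the thing itself.
- cut_out(target, camera): "region" (400x640 bool, what is visible of it) and "extent" ([left, top, right, bottom] in pixels, round what is visible of it).
The state is a dict: "clock": time; "joint_pos": joint angles; "qvel": joint speeds; "tau": joint torques, N m; "tcp_pos": TCP position; "orientation": TCP orientation; "wrist_force": force on the tool from outside, world axes, zero at the start; "ft_torque": the same for the moment, N m; "finger_gap": finger opening in m.
Only numpy, scipy, OpenCV 4.12 (cv2) and the standard library are available. Lean on these libraries where they do the work, as an engineer would, in place of code of your own. Each camera call takes 0.05 s, during which the arm holds its last target. There are 200 camera calls.

## Task

Work the dosing pot's drain slide: pull its knob all the way out to the stop and push it fully home again. Then carry the double lid (the inner lid's knob lifts both) onto the pot so that the inner lid seats squarely on the rim with the outer cover still on it, and let go. Last, lift the outer cover alone (it has a neck to grip) until the whole cover is above the inner lid's knob, leaving the inner lid seated; finish still holding the cover up there, level and still, with the other things on the bench left where they are.

Things in the scene. Friction and masses are not known exactly. Their poses are not given: they have to be found in the camera images.
- pot_mouth (a point): Centre of the grey round dosing pot's open mouth, at rim height, 95 mm above the bench. Outer diameter 120 mm, mouth diameter 110 mm, 81 mm deep. z is up; -x is the way the drain knob pulls out.
- drain_knob (a point): Centre of the drain slide's black round knob (diameter 30 mm, 22 mm thick along the slide) on a horizontal 12 mm rod, 60 mm above the bench, in front of the drain block: 38 mm from the block's face when home, 68 mm when out. Axes as pot_mouth: it pulls out along -x. It can be gripped from above, fingers closing along its y.
- drain (a joint): Drain slide travel in m: 0 = fully home, 0.030 = fully out at the stop. A sprung detent holds it at either end: about 7 N is needed to move it, and past the middle it is drawn towards the other end.
- lid_knob (a point): Centre of the inner lid's black knob: upright cylinder, diameter 26 mm, 20 mm tall, on a 16 mm stem; z up along the stem. It is 87 mm above the plug's foot and 63 mm above the disc's underside, so 63 mm above the pot's rim when seated, and 25 mm above the top edge of the cover's neck. Lifting this knob lifts both lids.
- cover_neck (a point): Grip point on the axis of the outer cover's neck (upright ring, outer diameter 48 mm): 21 mm above the cover's plate, 7 mm below the neck's top edge, 45 mm above the skirt's lower edge. Nested, it is 32 mm below lid_knob, whose knob stands up to 42 mm above this point, between the fingers; the knob passes freely through the neck.
- inner_lid: Inner lid (loose, about 0.4 kg): steel disc, diameter 122 mm, 6 mm thick, with a tapered rubber plug under it (24 mm deep, diameter 92 mm at its foot, 102 mm above) that drops into the pot's mouth until the disc lies on the rim. Origin at the centre of the plug's foot, z up. It starts standing on its plug on the bench, the outer cover over it.
- cover: Outer cover (loose, aluminium, about 0.25 kg, diameter 140 mm): 4 mm round plate lying loose on the inner lid's disc, a 20 mm skirt hanging round the disc's edge (inside diameter 132 mm), a central neck (inside diameter 38 mm, 28 mm tall) round the inner lid's stem. Lifts off upwards. Origin at the centre of the plate's underside, z up.
- pot: The fixed pot on its base plate (150 mm along x, 250 mm along y, 8 mm thick). The drain block (62 x 50 mm, top 86 mm above the bench) stands 130 mm from the pot's axis along -y. Origin on the bench below the pot's axis, axes as pot_mouth.
- jar_c (a point): Bystander: centre of a glass jar, 48 mm wide, 60 mm tall.
- can_c (a point): Bystander: centre of a can, 66 mm wide, 100 mm tall.
- wrench: Bystander: wrench lying on the bench, along its x.
- screwdriver: Bystander: screwdriver lying on the bench, along its x.
- brush: Bystander: brush lying on the bench, along its x.
- tape_c (a point): Bystander: centre of a roll of tape lying flat, 90 mm wide, 22 mm tall.
- elbow_c (a point): Bystander: corner of a copper pipe elbow lying flat, arms of 59 mm along its x and y, 38 mm tall.
There are look-alikes about, which are no part of the job. What is shaped like the cover but blue or purple is not meant.

How it is judged:
On the way, in this order (a step that is already met when the one before it is completed fails the run):
1. the drain knob is pulled out to its stop (value of joint drain above 0.026 m), for 0.1 s.
2. the drain knob is fully home again (value of joint drain below 0.003 m), for 0.2 s.
3. the double lid is seated on the pot, cover still on, and let go (z of lid_knob in the frame of pot_mouth between 0.06 and 0.066 m and horizontal distance between lid_knob and pot_mouth below 0.007 m and angle between lid_knob's own z axis and vertical below 0.04 rad and z of cover_neck in the frame of lid_knob between -0.037 and -0.026 m and contact force between the fingers and inner_lid below 0.1 N and linear speed of inner_lid below 0.02 m/s), for 0.2 s.
4. the cover alone is held clear above the inner lid's knob (z of lid_knob in the frame of pot_mouth between 0.06 and 0.066 m and horizontal distance between lid_knob and pot_mouth below 0.007 m and angle between lid_knob's own z axis and vertical below 0.04 rad and z of cover_neck in the frame of lid_knob above 0.055 m and contact force between the fingers and cover above 1 N), for 0.2 s.
At the end, for the whole second after the job is handed in: Drain slide within 3 mm of home; inner lid seated on the pot (knob 60-66 mm above the rim, 7 mm of the axis, tilt < 0.04 rad); cover in the fingers, its neck point over 55 mm above the inner knob's centre, tilt < 0.25 rad, slower than 0.03 m/s, touching neither inner lid nor pot (all of step 4 and value of joint drain below 0.003 m and angle between cover_neck's own z axis and vertical below 0.25 rad and linear speed of cover below 0.03 m/s and contact force between cover and inner_lid below 0.2 N and contact force between cover and pot below 0.2 N); the arm keeps its last pose, push and grip.
It fails at once if the cover is off the inner lid (raised over 15 mm on it) while the inner lid is not seated on the pot (z of cover_neck in the frame of lid_knob above -0.017 m and not (z of lid_knob in the frame of pot_mouth between 0.06 and 0.066 m and horizontal distance between lid_knob and pot_mouth below 0.007 m and angle between lid_knob's own z axis and vertical below 0.04 rad)).
It fails at once if a bystander is moved more than 30 mm (distance of any of jar_c, can_c, wrench, screwdriver, brush, tape_c, elbow_c from where it was at the start of the episode above 0.03 m).
It also fails if it takes over 59 s, if anything falls off the work surface, if the arm or the gripper's body presses on something with over 40 N, if the wrist force passes 120 N, or if a joint passes its speed limit or range.

## Working session

There is one attempt and no reset: what is moved stays moved. The work goes in short steps, Python scripts to look and compute and a tool call to move; the robot and the scene stay as the last step left them, time stands still between calls to the robot, and variables do not carry over. Pictures are saved under pics/ and viewed, about 8 in all and at most 12, crops included, and the job is handed in when it is done.

Besides the shell and the picture viewer there is one more tool, called by a JSON object that holds its "op" and its "data". servo_tool: Moves the arm, as the interface text tells. Its arguments: {"type":"object","properties":{"deltas":{"type":"array"},"newtons":{"type":"number"}},"required":["deltas"]}

```bash
mkdir -p pics; ls; python3 - <<'E'
from workcell import env, read_camera, job, cut_out
import cv2, numpy as np
s=env.get_state(); print({k:np.round(v,3).tolist() for k,v in s.items()})
ims=[]
for c in ["scene","side"]:
    r=read_camera(c); ims.append(r["img"]); print(c,r["intrinsics"].round(1).tolist(),r["extrinsics"].round(3).tolist())
    cv2.imwrite(f"pics/{c}0.png",r["img"][:,:,::-1])
    for t in ["pot","drain_knob","lid_knob","cover","cover_neck","inner_lid","jar_c","can_c","wrench","screwdriver","brush","tape_c","elbow_c"]:
        print(t,[(round(float(d["confidence"]),2),np.array(d["extent"]).tolist()) for d in cut_out(t,c)][:3])
E
```

```text
pics
{'clock': 0.0, 'joint_pos': [1.137, 0.314, 0.045, 1.304, 0.0, 1.431], 'qvel': [-0.001, -0.0, -0.0, -0.001, -0.001, 0.001], 'tau': [-0.001, -48.063, 29.853, 0.019, -0.0, 0.0], 'tcp_pos': [0.166, 0.55, 0.303], 'orientation': [-0.0, 0.146, 0.989, -0.001], 'wrist_force': [0.389, -0.123, -0.447], 'ft_torque': [0.012, 0.017, 0.047], 'finger_gap': 0.085}
scene [[394.0, 0.0, 317.1], [0.0, 394.0, 198.7], [0.0, 0.0, 1.0]] [[-0.253, 0.596, -0.762, 1.298], [0.967, 0.165, -0.192, 0.191], [0.011, -0.786, -0.618, 0.74], [0.0, 0.0, 0.0, 1.0]]
pot [(0.86, [157.5, 183.5, 260.3, 264.8])]
drain_knob [(0.53, [198.2, 185.0, 206.0, 193.6])]
lid_knob [(0.69, [387.0, 232.0, 394.8, 247.8]), (0.18, [378.8, 212.2, 447.1, 236.8])]
cover [(0.85, [363.9, 182.5, 411.7, 209.5]), (0.81, [273.6, 229.0, 324.4, 267.5]), (0.8, [420.5, 174.3, 469.9, 204.9])]
cover_neck [(0.94, [360.3, 231.4, 416.8, 281.7]), (0.68, [422.8, 178.2, 464.8, 204.8]), (0.58, [362.0, 181.0, 411.9, 209.3])]
inner_lid [(0.45, [386.8, 229.2, 399.3, 250.0]), (0.33, [287.6, 198.5, 351.2, 216.9])]
jar_c [(0.58, [265.0, 262.8, 287.5, 293.6])]
can_c
[... 630 characters left out ...]
knob [(0.4, [313.3, 157.7, 318.5, 171.4])]
cover [(0.81, [214.9, 193.9, 262.7, 221.8]), (0.75, [180.5, 178.9, 223.6, 200.6]), (0.73, [330.8, 204.7, 378.3, 238.8])]
cover_neck [(0.91, [331.9, 206.9, 378.3, 233.7]), (0.89, [182.5, 177.8, 227.0, 202.9]), (0.81, [295.1, 165.9, 337.5, 192.8])]
inner_lid [(0.43, [310.3, 156.9, 322.1, 171.9])]
jar_c [(0.62, [391.9, 188.4, 405.2, 211.2])]
can_c [(0.86, [301.2, 125.6, 320.8, 156.2])]
wrench [(0.89, [284.9, 211.9, 317.8, 249.9])]
screwdriver [(0.66, [358.2, 318.4, 406.7, 390.5]), (0.6, [365.5, 217.1, 457.8, 311.9])]
brush [(0.67, [254.7, 171.2, 278.4, 200.8])]
tape_c [(0.64, [231.3, 154.9, 258.4, 173.0])]
elbow_c [(0.72, [453.0, 298.5, 488.5, 334.0])]
```

```bash
python3 - <<'E'
import cv2
a=cv2.imread("pics/scene0.png")[130:330,100:540]; b=cv2.imread("pics/side0.png")[110:400,150:510]
cv2.imwrite("pics/a0.png",cv2.resize(a,None,fx=1.8,fy=1.8,interpolation=cv2.INTER_CUBIC)); cv2.imwrite("pics/b0.png",cv2.resize(b,None,fx=2,fy=2,interpolation=cv2.INTER_CUBIC))
E
```

```text
(no output)
```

View pics/a0.png

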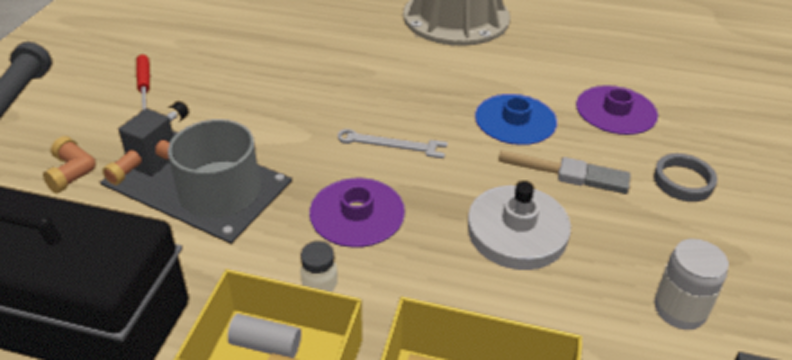

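View pics/b0.png

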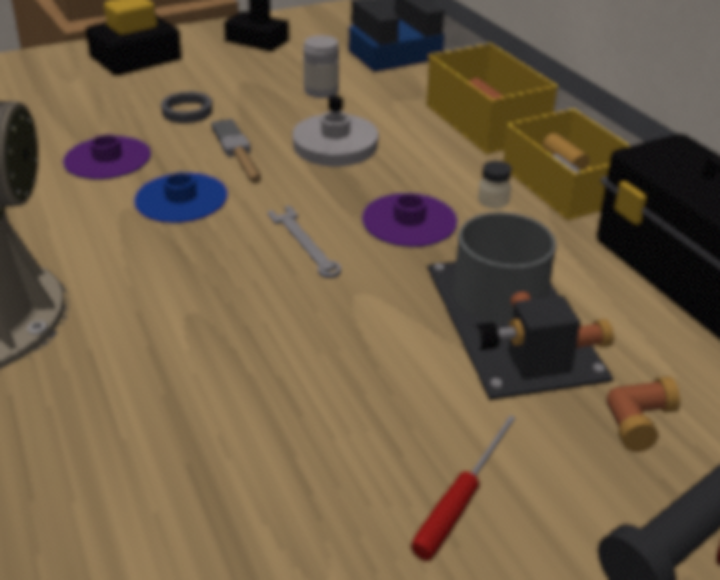

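```bash
cat > h.py <<'E'
from workcell import env, read_camera, job, cut_out
import cv2, numpy as np
from scipy.spatial.transform import Rotation as R
def ray(K,E,p):
    d=E[:3,:3]@np.linalg.solve(K,[p[0],p[1],1.]); return E[:3,3],d/np.linalg.norm(d)
def atz(K,E,p,z):
    o,d=ray(K,E,p); return o+d*(z-o[2])/d[2]
def tri(rays):
    A=sum(np.eye(3)-np.outer(d,d) for o,d in rays); b=sum((np.eye(3)-np.outer(d,d))@o for o,d in rays); return np.linalg.solve(A,b)
def proj(K,E,P):
    q=(np.atleast_2d(P)-E[:3,3])@E[:3,:3]; u=q@K.T; return u[:,:2]/u[:,2:]
def pose(s=None):
    s=s or env.get_state(); w,x,y,z=s["orientation"]; T=np.eye(4); T[:3,:3]=R.from_quat([x,y,z,w]).as_matrix(); T[:3,3]=s["tcp_pos"]; return T
def wrist():
    T=pose(); r=read_camera("wrist"); return r["img"],r["intrinsics"],T@r["hand_eye"]
E
python3 - <<'E'
from h import *
C={c:read_camera(c) for c in ["scene","side"]}
pts={"lid_knob":((391,237),(317.5,161.5),.087),"drain_knob":((199.5,191),(394.5,277.5),.06)}
for n,(a,b,z) in pts.items():
    rs=[ray(C[c]["intrinsics"],C[c]["extrinsics"],p) for c,p in zip(C,(a,b))]
    print(n,tri(rs).round(4),[atz(C[c]["intrinsics"],C[c]["extrinsics"],p,z).round(4)[:2].tolist() for c,p in zip(C,(a,b))])
# plate corners & pot rim outer points by eye (scene / side)
S={"scene":{"base":[(102,183),(179,155),(292,181),(233,242)],"rimL":(170,156),"rimR":(256,147),"rimN":(213,176),"rimF":(213,123)},
   "side":{"base":[(429,265),(490,397),(611,378)],"rimL":(458,242),"rimR":(554,242),"rimF":(506,214),"rimN":(506,269)}}
for c in C:
    f,o=(1.8,(100,130)) if c=="scene" else (2,(150,110))
    g=lambda p:(p[0]/f+o[0],p[1]/f+o[1])
    K,E=C[c]["intrinsics"],C[c]["extrinsics"]
    print(c,"base",[atz(K,E,g(p),.008).round(3)[:2].tolist() for p in S[c]["base"]])
    # fit circle radius .06 at z=.095
    P=np.array([atz(K,E,g(S[c][k]),.095)[:2] for k in S[c] if k!="base"])
    from scipy.optimize import least_squares
    q=least_squares(lambda v:np.hypot(*(P-v[:2]).T)-v[2],[*P.mean(0),.058]); print("rim",q.x.round(4),q.fun.round(4))
# elsewhere
for t,z in dict(jar_c=.03,can_c=.05,wrench=.004,screwdriver=.01,brush=.01,tape_c=.011,elbow_c=.019).items():
    for c in C:
        d=cut_out(t,c)
        if d: e=d[0]["extent"]; print(t,c,round(d[0]["confidence"],2),atz(C[c]["intrinsics"],C[c]["extrinsics"],((e[0]+e[2])/2,(e[1]+e[3])/2),z)[:2].round(3).tolist())
E
```

```text
lid_knob [0.587  0.1967 0.0868] [[0.5886, 0.196], [0.5868, 0.1982]]
drain_knob [ 0.5183 -0.3523  0.0617] [[0.5142, -0.3523], [0.5207, -0.3529]]
scene base [[0.65, -0.418], [0.561, -0.338], [0.57, -0.145], [0.707, -0.179]]
rim [ 0.6227 -0.2354  0.0588] [ 0.0004  0.0004 -0.0004 -0.0003]
side base [[0.563, -0.152], [0.502, -0.392], [0.643, -0.425]]
rim [ 0.6107 -0.247   0.0591] [-0.0001 -0.0001  0.0001  0.0001]
jar_c scene 0.89 [0.738, -0.045]
jar_c side 0.88 [0.745, -0.034]
can_c scene 0.6 [0.657, 0.413]
can_c side 0.65 [0.56, 0.149]
wrench scene 0.8 [0.43, -0.02]
wrench side 0.8 [0.432, -0.026]
screwdriver scene 0.51 [0.379, -0.51]
screwdriver side 0.93 [0.411, -0.487]
brush scene 0.89 [0.441, 0.25]
brush side 0.83 [0.434, 0.25]
tape_c scene 0.93 [0.397, 0.435]
tape_c side 0.79 [0.407, 0.436]
elbow_c scene 0.89 [0.635, -0.476]
elbow_c side 0.75 [0.629, -0.486]
```

{"op": "servo_tool", "data": {"deltas": [{"dx": 25,"dy": -39,"rz": 0.044,"fingers": -1},{"dx": 25,"dy": -39},{"dx": 25,"dy": -39},{"dx": 25,"dy": -39},{"dx": 25,"dy": -39},{"dx": 25,"dy": -39},{"dx": 25,"dy": -39},{"dx": 25,"dy": -39}]}}

```text
invalid input at $.deltas[0]: expected keys dx, dy, dz, rx, ry, rz, fingers
```

{"op": "servo_tool", "data": {"deltas": [{"dx": 25,"dy": -39},{"dx": 25,"dy": -39},{"dx": 25,"dy": -39},{"dx": 8,"dy": -47},{"dx": 8,"dy": -47},{"dx": 8,"dy": -47},{"dx": 8,"dy": -47},{"dx": 8,"dy": -47}]}}

```text
invalid input at $.deltas[0]: expected keys dx, dy, dz, rx, ry, rz, fingers
```

{"op": "servo_tool", "data": {"deltas": [{"dx": 8,"dy": -47},{"dx": 8,"dy": -47},{"dx": 8,"dy": -47},{"dx": 8,"dy": -47},{"dx": 8,"dy": -47},{"dx": 0,"dy": 0}]}}

```text
invalid input at $.deltas[0]: expected keys dx, dy, dz, rx, ry, rz, fingers
```

```bash
python3 - <<'E'
from h import *
s=env.get_state(); print(np.round(s["joint_pos"],3),np.round(s["tcp_pos"],4),np.round(pose(s)[:3,:3],3).tolist(),s["clock"])
im,K,E=wrist(); cv2.imwrite("pics/w1.png",im[:,:,::-1]); print(K.round(1).tolist(),E.round(3).tolist())
d=proj(K,E,[[.519,-.3525,.06],[.617,-.241,.095],[.587,.197,.087]]); print(d.round(0))
for t in ["drain_knob","pot"]: print(t,[(round(d["confidence"],2),np.round(d["extent"]).tolist()) for d in cut_out(t,"wrist")])
E
```

```text
[1.137 0.313 0.046 1.304 0.    1.431] [0.1665 0.5504 0.3039] [[-0.957, 0.29, -0.0], [0.29, 0.957, 0.0], [0.0, 0.0, -1.0]] 2.2
[[328.1, 0.0, 319.0], [0.0, 328.1, 199.6], [0.0, 0.0, 1.0]] [[0.29, 0.92, 0.262, 0.1], [0.957, -0.279, -0.079, 0.571], [0.001, 0.274, -0.962, 0.374], [0.0, 0.0, 0.0, 1.0]]
[[-196.  577.]
 [-120.  638.]
 [ 155.  558.]]
drain_knob []
pot []
```

View pics/w1.png

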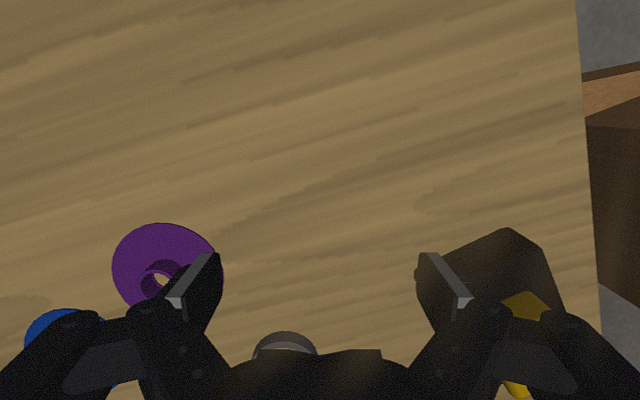

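{"op": "servo_tool", "data": {"deltas": [{"dx": 25,"dy": -39,"dz": 0,"rx": 0,"ry": 0,"rz": 0.044,"fingers": -1},{"dx": 25,"dy": -39,"dz": 0,"rx": 0,"ry": 0,"rz": 0,"fingers": -1},{"dx": 25,"dy": -39,"dz": 0,"rx": 0,"ry": 0,"rz": 0,"fingers": -1},{"dx": 25,"dy": -39,"dz": 0,"rx": 0,"ry": 0,"rz": 0,"fingers": -1},{"dx": 25,"dy": -39,"dz": 0,"rx": 0,"ry": 0,"rz": 0,"fingers": -1},{"dx": 25,"dy": -39,"dz": 0,"rx": 0,"ry": 0,"rz": 0,"fingers": -1},{"dx": 25,"dy": -39,"dz": 0,"rx": 0,"ry": 0,"rz": 0,"fingers": -1},{"dx": 25,"dy": -39,"dz": 0,"rx": 0,"ry": 0,"rz": 0,"fingers": -1}]}}

```text
clock: 3.15
tcp_pos: [0.3672, 0.2368, 0.3042]
orientation: [0.0, 0.124, 0.992, 0.0]
wrist_force: [0.5, -0.2, -0.5]
finger_gap: 0.0852
```

{"op": "servo_tool", "data": {"deltas": [{"dx": 25,"dy": -39,"dz": 0,"rx": 0,"ry": 0,"rz": 0,"fingers": -1},{"dx": 25,"dy": -39,"dz": 0,"rx": 0,"ry": 0,"rz": 0,"fingers": -1},{"dx": 25,"dy": -39,"dz": 0,"rx": 0,"ry": 0,"rz": 0,"fingers": -1},{"dx": 8,"dy": -47,"dz": 0,"rx": 0,"ry": 0,"rz": 0,"fingers": -1},{"dx": 8,"dy": -47,"dz": 0,"rx": 0,"ry": 0,"rz": 0,"fingers": -1},{"dx": 8,"dy": -47,"dz": 0,"rx": 0,"ry": 0,"rz": 0,"fingers": -1},{"dx": 8,"dy": -47,"dz": 0,"rx": 0,"ry": 0,"rz": 0,"fingers": -1},{"dx": 8,"dy": -47,"dz": 0,"rx": 0,"ry": 0,"rz": 0,"fingers": -1}]}}

```text
clock: 3.95
tcp_pos: [0.4815, -0.1157, 0.3042]
orientation: [0.0, 0.125, 0.992, 0.0]
wrist_force: [1.2, 0.3, 0.4]
finger_gap: 0.0854
```

{"op": "servo_tool", "data": {"deltas": [{"dx": 8,"dy": -47,"dz": 0,"rx": 0,"ry": 0,"rz": 0,"fingers": -1},{"dx": 8,"dy": -47,"dz": 0,"rx": 0,"ry": 0,"rz": 0,"fingers": -1},{"dx": 8,"dy": -47,"dz": -20,"rx": 0,"ry": 0,"rz": 0,"fingers": -1},{"dx": 8,"dy": -47,"dz": -20,"rx": 0,"ry": 0,"rz": 0,"fingers": -1},{"dx": 8,"dy": -47,"dz": -20,"rx": 0,"ry": 0,"rz": 0,"fingers": -1},{"dx": 0,"dy": 0,"dz": 0,"rx": 0,"ry": 0,"rz": 0,"fingers": -1}]}}

```text
clock: 4.55
tcp_pos: [0.52, -0.3488, 0.2413]
orientation: [-0.002, 0.127, 0.992, 0.001]
wrist_force: [0.2, 0.6, -0.9]
finger_gap: 0.0857
```

```bash
python3 - <<'E'
from h import *
s=env.get_state(); print(np.round(s["joint_pos"],3),np.round(s["tcp_pos"],4),np.round(pose(s)[:3,:3],3).tolist(),s["clock"])
im,K,E=wrist(); cv2.imwrite("pics/w2.png",im[:,:,::-1]); np.savez("w2",K=K,E=E)
d=proj(K,E,[[.519,-.3525,.06],[.617,-.241,.095],[.587,.197,.087]]); print(d.round(0))
for t in ["drain_knob","pot"]: print(t,[(round(d["confidence"],2),np.round(d["extent"]).tolist()) for d in cut_out(t,"wrist")])
E
```

```text
[-7.190e-01  4.380e-01  7.500e-02  1.211e+00 -1.000e-03 -4.630e-01] [ 0.52   -0.3488  0.2413] [[-0.968, 0.252, -0.003], [0.252, 0.968, 0.002], [0.004, 0.001, -1.0]] 4.55
[[ 314.  198.]
 [ 490.  296.]
 [1145.  101.]]
drain_knob [(0.68, [293.0, 181.0, 332.0, 237.0])]
pot [(0.62, [275.0, 174.0, 564.0, 350.0])]
```

View pics/w2.png

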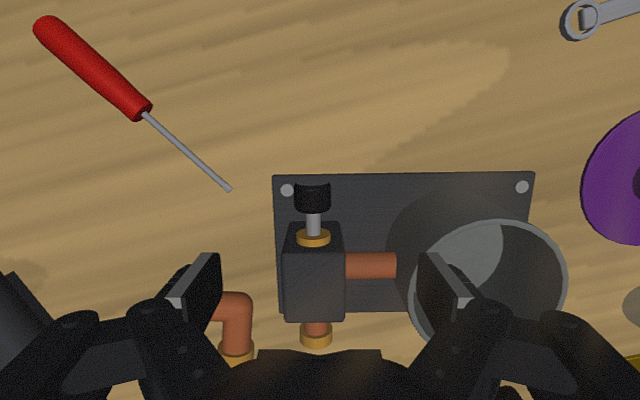

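{"op": "servo_tool", "data": {"deltas": [{"dx": -1,"dy": -4,"dz": -30,"rx": 0,"ry": 0,"rz": 0,"fingers": -1},{"dx": 0,"dy": 0,"dz": -35,"rx": 0,"ry": 0,"rz": 0,"fingers": -1},{"dx": 0,"dy": 0,"dz": -35,"rx": 0,"ry": 0,"rz": 0,"fingers": -1},{"dx": 0,"dy": 0,"dz": -28,"rx": 0,"ry": 0,"rz": 0,"fingers": -1},{"dx": 0,"dy": 0,"dz": 0,"rx": 0,"ry": 0,"rz": 0,"fingers": 1},{"dx": 0,"dy": 0,"dz": 0,"rx": 0,"ry": 0,"rz": 0,"fingers": 1},{"dx": 0,"dy": 0,"dz": 0,"rx": 0,"ry": 0,"rz": 0,"fingers": 1},{"dx": 0,"dy": 0,"dz": 0,"rx": 0,"ry": 0,"rz": 0,"fingers": 1}], "newtons": 60}}

```text
clock: 5.5
tcp_pos: [0.5201, -0.3531, 0.1221]
orientation: [0.001, 0.126, 0.992, -0.007]
wrist_force: [-11.3, -16.2, 10.0]
finger_gap: 0.0283
```

{"op": "servo_tool", "data": {"deltas": [{"dx": 0,"dy": 0,"dz": 0,"rx": 0,"ry": 0,"rz": 0,"fingers": 1},{"dx": 0,"dy": 0,"dz": 0,"rx": 0,"ry": 0,"rz": 0,"fingers": 1}]}}

```text
clock: 5.7
tcp_pos: [0.5199, -0.3533, 0.1222]
orientation: [0.001, 0.126, 0.992, -0.006]
wrist_force: [-8.2, -11.5, 5.3]
finger_gap: 0.0275
```

{"op": "servo_tool", "data": {"deltas": [{"dx": 0,"dy": 0,"dz": 0,"rx": 0,"ry": 0,"rz": 0,"fingers": 0},{"dx": 0,"dy": 0,"dz": 0,"rx": 0,"ry": 0,"rz": 0,"fingers": 0},{"dx": 0,"dy": 0,"dz": 0,"rx": 0,"ry": 0,"rz": 0,"fingers": 0}]}}

```text
clock: 6.0
tcp_pos: [0.5202, -0.3479, 0.119]
orientation: [0.001, 0.124, 0.992, -0.0]
wrist_force: [-0.8, -0.2, 0.1]
finger_gap: 0.0427
```

{"op": "servo_tool", "data": {"deltas": [{"dx": -1,"dy": -5,"dz": -7,"rx": 0,"ry": 0,"rz": 0,"fingers": 0},{"dx": 0,"dy": 0,"dz": 0,"rx": 0,"ry": 0,"rz": 0,"fingers": 0}]}}

```text
clock: 6.2
tcp_pos: [0.5184, -0.3529, 0.1099]
orientation: [-0.001, 0.125, 0.992, 0.0]
wrist_force: [0.5, 0.4, -0.4]
finger_gap: 0.0425
```

{"op": "servo_tool", "data": {"deltas": [{"dx": 0,"dy": 0,"dz": 0,"rx": 0,"ry": 0,"rz": 0,"fingers": 1},{"dx": 0,"dy": 0,"dz": 0,"rx": 0,"ry": 0,"rz": 0,"fingers": 1},{"dx": 0,"dy": 0,"dz": 0,"rx": 0,"ry": 0,"rz": 0,"fingers": 1},{"dx": 0,"dy": 0,"dz": 0,"rx": 0,"ry": 0,"rz": 0,"fingers": 1}]}}

```text
clock: 6.6
tcp_pos: [0.5182, -0.3537, 0.1107]
orientation: [-0.001, 0.125, 0.992, -0.001]
wrist_force: [-2.6, -5.4, -1.6]
finger_gap: 0.0279
```

{"op": "servo_tool", "data": {"deltas": [{"dx": -8,"dy": 2,"dz": 0,"rx": 0,"ry": 0,"rz": 0,"fingers": 1},{"dx": -8,"dy": 2,"dz": 0,"rx": 0,"ry": 0,"rz": 0,"fingers": 1},{"dx": -8,"dy": 2,"dz": 0,"rx": 0,"ry": 0,"rz": 0,"fingers": 1},{"dx": -7,"dy": 2,"dz": 0,"rx": 0,"ry": 0,"rz": 0,"fingers": 1},{"dx": 0,"dy": 0,"dz": 0,"rx": 0,"ry": 0,"rz": 0,"fingers": 1},{"dx": 0,"dy": 0,"dz": 0,"rx": 0,"ry": 0,"rz": 0,"fingers": 1}]}}

```text
clock: 7.2
tcp_pos: [0.4888, -0.3465, 0.1107]
orientation: [0.001, 0.125, 0.992, -0.001]
wrist_force: [2.9, -6.0, -6.6]
finger_gap: 0.0278
```

{"op": "servo_tool", "data": {"deltas": [{"dx": -3,"dy": 1,"dz": 0,"rx": 0,"ry": 0,"rz": 0,"fingers": 1},{"dx": 0,"dy": 0,"dz": 0,"rx": 0,"ry": 0,"rz": 0,"fingers": 1},{"dx": 0,"dy": 0,"dz": 0,"rx": 0,"ry": 0,"rz": 0,"fingers": 1}]}}

```text
clock: 7.5
tcp_pos: [0.4884, -0.3464, 0.1109]
orientation: [0.004, 0.124, 0.992, -0.002]
wrist_force: [11.6, -8.6, -13.0]
finger_gap: 0.0281
```

{"op": "servo_tool", "data": {"deltas": [{"dx": 8,"dy": -2,"dz": 0,"rx": 0,"ry": 0,"rz": 0,"fingers": 1},{"dx": 8,"dy": -2,"dz": 0,"rx": 0,"ry": 0,"rz": 0,"fingers": 1},{"dx": 8,"dy": -2,"dz": 0,"rx": 0,"ry": 0,"rz": 0,"fingers": 1},{"dx": 9,"dy": -2,"dz": 0,"rx": 0,"ry": 0,"rz": 0,"fingers": 1},{"dx": 3,"dy": -1,"dz": 0,"rx": 0,"ry": 0,"rz": 0,"fingers": 1},{"dx": 0,"dy": 0,"dz": 0,"rx": 0,"ry": 0,"rz": 0,"fingers": 1},{"dx": 0,"dy": 0,"dz": 0,"rx": 0,"ry": 0,"rz": 0,"fingers": 1}]}}

```text
clock: 8.2
tcp_pos: [0.5185, -0.3537, 0.1106]
orientation: [-0.003, 0.125, 0.992, -0.001]
wrist_force: [-9.6, -5.2, 2.6]
finger_gap: 0.0279
```

{"op": "servo_tool", "data": {"deltas": [{"dx": 0,"dy": 0,"dz": 0,"rx": 0,"ry": 0,"rz": 0,"fingers": -0.3},{"dx": 0,"dy": 0,"dz": 0,"rx": 0,"ry": 0,"rz": 0,"fingers": -0.3},{"dx": 0,"dy": 0,"dz": 0,"rx": 0,"ry": 0,"rz": 0,"fingers": -0.3},{"dx": 0,"dy": 0,"dz": 40,"rx": 0,"ry": 0,"rz": 0,"fingers": -0.3},{"dx": 0,"dy": 0,"dz": 45,"rx": 0,"ry": 0,"rz": 0,"fingers": -0.3},{"dx": 0,"dy": 0,"dz": 45,"rx": 0,"ry": 0,"rz": 0,"fingers": -0.3},{"dx": 25,"dy": 30,"dz": 30,"rx": 0,"ry": 0,"rz": 0,"fingers": -1},{"dx": 30,"dy": 40,"dz": 0,"rx": 0,"ry": 0,"rz": 0,"fingers": -1}]}}

```text
clock: 9.0
tcp_pos: [0.5777, -0.285, 0.2774]
orientation: [0.005, 0.127, 0.992, -0.002]
wrist_force: [1.0, -0.3, -0.2]
finger_gap: 0.0818
```

{"op": "servo_tool", "data": {"deltas": [{"dx": 30,"dy": 40,"dz": 30,"rx": 0,"ry": 0,"rz": 0,"fingers": -1},{"dx": 0,"dy": 0,"dz": 0,"rx": 0,"ry": 0,"rz": 0,"fingers": -1},{"dx": 0,"dy": 0,"dz": 0,"rx": 0,"ry": 0,"rz": 0,"fingers": -1}]}}

```text
clock: 9.3
tcp_pos: [0.6025, -0.2474, 0.2973]
orientation: [0.001, 0.123, 0.992, -0.0]
wrist_force: [0.2, -0.3, -0.5]
finger_gap: 0.0855
```

```bash
python3 - <<'E'
from h import *
s=env.get_state(); print(np.round(s["joint_pos"],3),np.round(s["tcp_pos"],4),s["clock"])
im,K,E=wrist(); cv2.imwrite("pics/w3.png",im[:,:,::-1]); np.savez("w3",K=K,E=E)
d=proj(K,E,[[.617,-.241,.095]]); print(d.round(0))
for t in ["pot"]: print(t,[(round(d["confidence"],2),np.round(d["extent"]).tolist()) for d in cut_out(t,"wrist")])
E
```

```text
[-0.513  0.467  0.258  1.36   0.    -0.266] [ 0.6025 -0.2474  0.2973] 9.3
[[330. 204.]]
pot [(0.66, [153.0, 109.0, 397.0, 265.0])]
```

View pics/w3.png

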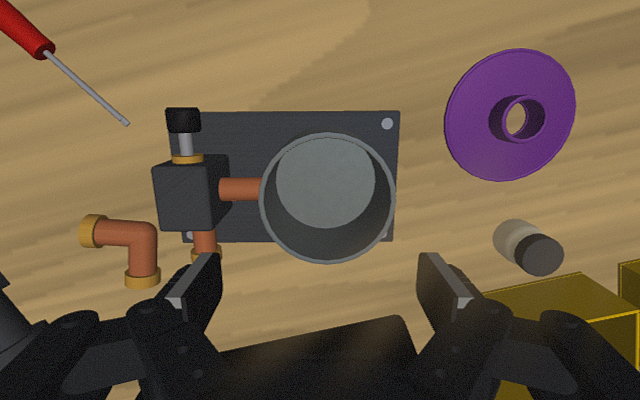

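```bash
python3 - <<'E'
from h import *
from scipy.optimize import least_squares
d=np.load("w3.npz");K,E=d["K"],d["E"]
g=cv2.GaussianBlur(cv2.imread("pics/w3.png",0),(3,3),0).astype(float)
a=np.linspace(0,2*np.pi,120,endpoint=False)
def circ(c,r): return proj(K,E,np.c_[c[0]+r*np.cos(a),c[1]+r*np.sin(a),0*a+.095])
def score(c,r0=.055,r1=.060):
    f=lambda r:cv2.remap(g.astype(np.float32),*[x.astype(np.float32)[None] for x in circ(c,r).T],cv2.INTER_LINEAR)[0]
    m=f((r0+r1)/2); return np.mean(2*m-f(r0-.003)-f(r1+.003))   # bright rim ring
best=max(((score((x,y)),x,y) for x in np.arange(.600,.632,.0005) for y in np.arange(-.26,-.225,.0005)))
print(best)
im=cv2.imread("pics/w3.png")
for r in (.055,.06): cv2.polylines(im,[circ(best[1:],r).round().astype(int)],True,(0,0,255) if r<.06 else (0,255,0))
cv2.imwrite("pics/rim.png",cv2.resize(im[110:290,230:430],None,fx=3,fy=3))
E
```

```text
(np.float32(50.704826), np.float64(0.6134999999999985), np.float64(-0.243))
```

View pics/rim.png

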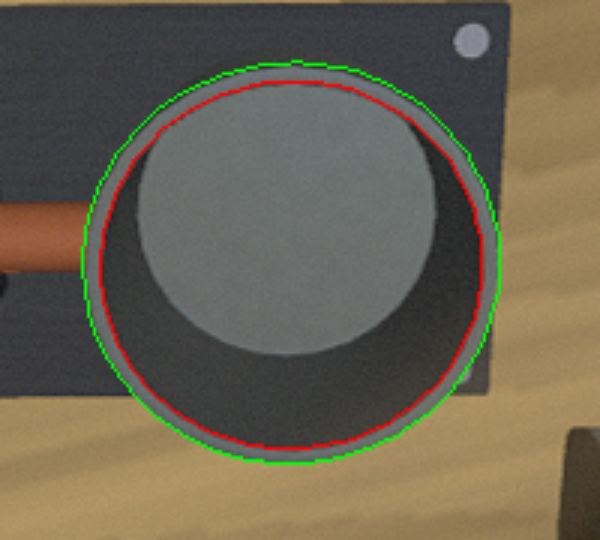

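{"op": "servo_tool", "data": {"deltas": [{"dx": -2,"dy": 30,"dz": 0,"rx": 0,"ry": 0,"rz": 0,"fingers": -1},{"dx": -2,"dy": 46,"dz": 0,"rx": 0,"ry": 0,"rz": 0,"fingers": -1},{"dx": -2,"dy": 46,"dz": 0,"rx": 0,"ry": 0,"rz": 0,"fingers": -1},{"dx": -2,"dy": 46,"dz": 0,"rx": 0,"ry": 0,"rz": 0,"fingers": -1},{"dx": -2,"dy": 46,"dz": 0,"rx": 0,"ry": 0,"rz": 0,"fingers": -1},{"dx": -2,"dy": 46,"dz": 0,"rx": 0,"ry": 0,"rz": 0,"fingers": -1},{"dx": -2,"dy": 46,"dz": 0,"rx": 0,"ry": 0,"rz": 0,"fingers": -1},{"dx": -2,"dy": 46,"dz": 0,"rx": 0,"ry": 0,"rz": 0,"fingers": -1}]}}

```text
clock: 10.2
tcp_pos: [0.5848, 0.1034, 0.2958]
orientation: [-0.001, 0.126, 0.992, -0.0]
wrist_force: [-0.2, 0.3, 0.2]
finger_gap: 0.0853
```

{"op": "servo_tool", "data": {"deltas": [{"dx": 0,"dy": 46,"dz": 0,"rx": 0,"ry": 0,"rz": 0,"fingers": -1},{"dx": 0,"dy": 46,"dz": 0,"rx": 0,"ry": 0,"rz": 0,"fingers": -1},{"dx": 0,"dy": 0,"dz": 0,"rx": 0,"ry": 0,"rz": 0,"fingers": -1},{"dx": 0,"dy": 0,"dz": 0,"rx": 0,"ry": 0,"rz": 0,"fingers": -1}]}}

```text
clock: 10.6
tcp_pos: [0.5851, 0.195, 0.2955]
orientation: [-0.001, 0.124, 0.992, -0.0]
wrist_force: [1.2, 0.0, -1.3]
finger_gap: 0.0857
```

```bash
python3 - <<'E'
from h import *
s=env.get_state(); print(np.round(s["joint_pos"],3),np.round(s["tcp_pos"],4),s["clock"])
im,K,E=wrist(); cv2.imwrite("pics/w4.png",im[:,:,::-1]); np.savez("w4",K=K,E=E)
c=proj(K,E,[[.587,.197,.097]])[0]; print(c.round(1))
for t in ["lid_knob","cover"]: print(t,[(round(d["confidence"],2),np.round(d["extent"]).tolist()) for d in cut_out(t,"wrist")])
E
```

```text
[ 0.192  0.4    0.15   1.323 -0.     0.441] [0.5851 0.195  0.2955] 10.6
[321.7 193.7]
lid_knob [(0.84, [303.0, 165.0, 336.0, 205.0])]
cover [(0.75, [72.0, 171.0, 192.0, 282.0]), (0.63, [249.0, 106.0, 387.0, 243.0])]
```

View pics/w4.png

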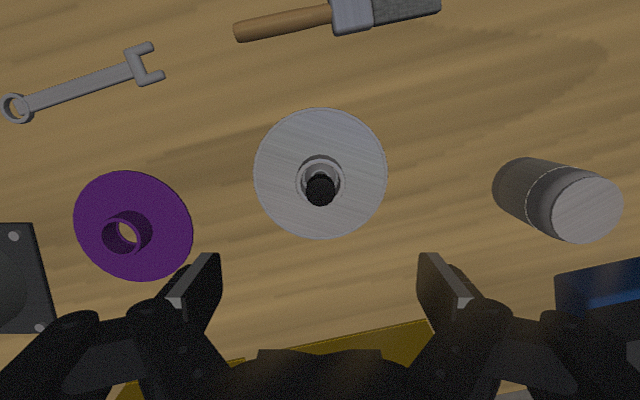

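```bash
python3 - <<'E'
from h import *
d=np.load("w4.npz");K,E=d["K"],d["E"]
im=cv2.imread("pics/w4.png"); g=im.max(2)
print(g[150:212:3,321].tolist())
sat=cv2.cvtColor(im,cv2.COLOR_BGR2HSV)[:,:,1]
m=((g>105)&(sat<40)).astype(np.uint8); m[:,:240]=0; m[:,400:]=0; m[250:]=0; m[:95]=0
n,l,st,ce=cv2.connectedComponentsWithStats(m); i=1+np.argmax(st[1:,4]); print(st[i])
c=max(cv2.findContours((l==i).astype(np.uint8),cv2.RETR_EXTERNAL,cv2.CHAIN_APPROX_NONE)[0],key=len)
e=cv2.fitEllipse(cv2.convexHull(c)); print(e, atz(K,E,e[0],.034).round(4))
k=((g<45)).astype(np.uint8); k[:150]=0;k[215:]=0;k[:,:290]=0;k[:,350:]=0
n,l,st,ce=cv2.connectedComponentsWithStats(k); i=1+np.argmax(st[1:,4]); print(st[i],ce[i])
for p in [(321,189),(321,187),(321,191)]: print(atz(K,E,p,.097).round(4))
cv2.imwrite("pics/knob.png",cv2.resize(im[100:250,245:395],None,fx=4,fy=4,interpolation=cv2.INTER_CUBIC))
E
```

```text
[124, 130, 68, 138, 128, 99, 101, 77, 28, 6, 32, 31, 34, 36, 33, 27, 27, 24, 27, 129, 121]
[  253   107   135   133 12462]
((319.9306335449219, 172.972900390625), (132.35159301757812, 134.57586669921875), 87.29505157470703) [0.5814 0.197  0.034 ]
[306 174  31  32 754] [320.03713528 189.63395225]
[0.5829 0.1975 0.097 ]
[0.5812 0.1979 0.097 ]
[0.5845 0.197  0.097 ]
```

View pics/knob.png

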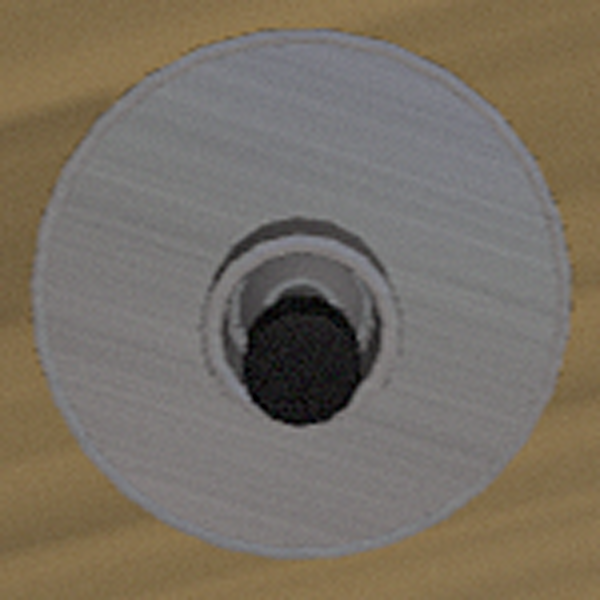

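{"op": "servo_tool", "data": {"deltas": [{"dx": 0,"dy": 2,"dz": -38,"rx": 0,"ry": 0,"rz": 0,"fingers": -1},{"dx": 0,"dy": 0,"dz": -40,"rx": 0,"ry": 0,"rz": 0,"fingers": -0.4},{"dx": 0,"dy": 0,"dz": -40,"rx": 0,"ry": 0,"rz": 0,"fingers": -0.2},{"dx": 0,"dy": 0,"dz": -20,"rx": 0,"ry": 0,"rz": 0,"fingers": 0},{"dx": 0,"dy": 0,"dz": -12,"rx": 0,"ry": 0,"rz": 0,"fingers": 0},{"dx": 0,"dy": 0,"dz": 0,"rx": 0,"ry": 0,"rz": 0,"fingers": 0},{"dx": 0,"dy": 0,"dz": 0,"rx": 0,"ry": 0,"rz": 0,"fingers": 0}]}}

```text
clock: 11.45
tcp_pos: [0.5863, 0.1966, 0.1477]
orientation: [0.001, 0.125, 0.992, 0.0]
wrist_force: [-0.1, 1.1, 0.6]
finger_gap: 0.0429
```

{"op": "servo_tool", "data": {"deltas": [{"dx": -1,"dy": 0,"dz": -6,"rx": 0,"ry": 0,"rz": 0,"fingers": 0},{"dx": 0,"dy": 0,"dz": 0,"rx": 0,"ry": 0,"rz": 0,"fingers": 0},{"dx": 0,"dy": 0,"dz": 0,"rx": 0,"ry": 0,"rz": 0,"fingers": 1},{"dx": 0,"dy": 0,"dz": 0,"rx": 0,"ry": 0,"rz": 0,"fingers": 1},{"dx": 0,"dy": 0,"dz": 0,"rx": 0,"ry": 0,"rz": 0,"fingers": 1},{"dx": 0,"dy": 0,"dz": 0,"rx": 0,"ry": 0,"rz": 0,"fingers": 1},{"dx": 0,"dy": 0,"dz": 0,"rx": 0,"ry": 0,"rz": 0,"fingers": 1}], "newtons": 80}}

```text
clock: 12.15
tcp_pos: [0.5846, 0.1969, 0.1414]
orientation: [0.0, 0.125, 0.992, -0.0]
wrist_force: [-2.6, -4.3, 5.2]
finger_gap: 0.0237
```

{"op": "servo_tool", "data": {"deltas": [{"dx": 0,"dy": 0,"dz": 5,"rx": 0,"ry": 0,"rz": 0,"fingers": 1},{"dx": 0,"dy": 0,"dz": 10,"rx": 0,"ry": 0,"rz": 0,"fingers": 1},{"dx": 0,"dy": 0,"dz": 20,"rx": 0,"ry": 0,"rz": 0,"fingers": 1},{"dx": 0,"dy": 0,"dz": 25,"rx": 0,"ry": 0,"rz": 0,"fingers": 1},{"dx": 0,"dy": 0,"dz": 25,"rx": 0,"ry": 0,"rz": 0,"fingers": 1},{"dx": 0,"dy": 0,"dz": 25,"rx": 0,"ry": 0,"rz": 0,"fingers": 1},{"dx": 0,"dy": 0,"dz": 10,"rx": 0,"ry": 0,"rz": 0,"fingers": 1},{"dx": 0,"dy": 0,"dz": 0,"rx": 0,"ry": 0,"rz": 0,"fingers": 1}]}}

```text
clock: 12.95
tcp_pos: [0.5851, 0.1978, 0.262]
orientation: [0.001, 0.124, 0.992, 0.001]
wrist_force: [0.2, -0.3, -8.0]
finger_gap: 0.0236
```

{"op": "servo_tool", "data": {"deltas": [{"dx": 0,"dy": -8,"dz": 0,"rx": 0,"ry": 0,"rz": 0,"fingers": 1},{"dx": 1,"dy": -18,"dz": 0,"rx": 0,"ry": 0,"rz": 0,"fingers": 1},{"dx": 2,"dy": -28,"dz": 0,"rx": 0,"ry": 0,"rz": 0,"fingers": 1},{"dx": 2,"dy": -30,"dz": 0,"rx": 0,"ry": 0,"rz": 0,"fingers": 1},{"dx": 2,"dy": -30,"dz": 0,"rx": 0,"ry": 0,"rz": 0,"fingers": 1},{"dx": 2,"dy": -30,"dz": 0,"rx": 0,"ry": 0,"rz": 0,"fingers": 1},{"dx": 2,"dy": -30,"dz": 0,"rx": 0,"ry": 0,"rz": 0,"fingers": 1},{"dx": 2,"dy": -30,"dz": 0,"rx": 0,"ry": 0,"rz": 0,"fingers": 1}]}}

```text
clock: 13.75
tcp_pos: [0.5964, -0.0094, 0.259]
orientation: [-0.001, 0.125, 0.992, -0.0]
wrist_force: [0.1, -0.2, -7.5]
finger_gap: 0.0238
```

{"op": "servo_tool", "data": {"deltas": [{"dx": 2,"dy": -30,"dz": 0,"rx": 0,"ry": 0,"rz": 0,"fingers": 1},{"dx": 2,"dy": -30,"dz": 0,"rx": 0,"ry": 0,"rz": 0,"fingers": 1},{"dx": 2,"dy": -30,"dz": 0,"rx": 0,"ry": 0,"rz": 0,"fingers": 1},{"dx": 2,"dy": -30,"dz": 0,"rx": 0,"ry": 0,"rz": 0,"fingers": 1},{"dx": 2,"dy": -30,"dz": 0,"rx": 0,"ry": 0,"rz": 0,"fingers": 1},{"dx": 2,"dy": -28,"dz": 0,"rx": 0,"ry": 0,"rz": 0,"fingers": 1},{"dx": 2,"dy": -20,"dz": 0,"rx": 0,"ry": 0,"rz": 0,"fingers": 1},{"dx": 1,"dy": -12,"dz": 0,"rx": 0,"ry": 0,"rz": 0,"fingers": 1}]}}

```text
clock: 14.55
tcp_pos: [0.6116, -0.2192, 0.2593]
orientation: [-0.001, 0.126, 0.992, 0.0]
wrist_force: [0.4, -0.8, -7.2]
finger_gap: 0.0243
```

{"op": "servo_tool", "data": {"deltas": [{"dx": 0,"dy": 0,"dz": 0,"rx": 0,"ry": 0,"rz": 0,"fingers": 1},{"dx": 0,"dy": 0,"dz": 0,"rx": 0,"ry": 0,"rz": 0,"fingers": 1}]}}

```text
clock: 14.75
tcp_pos: [0.6121, -0.2162, 0.2601]
orientation: [-0.001, 0.125, 0.992, 0.001]
wrist_force: [0.3, -0.1, -7.7]
finger_gap: 0.0241
```

{"op": "servo_tool", "data": {"deltas": [{"dx": 1,"dy": -14,"dz": 0,"rx": 0,"ry": 0,"rz": 0,"fingers": 1},{"dx": 0,"dy": -13,"dz": 0,"rx": 0,"ry": 0,"rz": 0,"fingers": 1},{"dx": 0,"dy": 0,"dz": 0,"rx": 0,"ry": 0,"rz": 0,"fingers": 1},{"dx": 0,"dy": 0,"dz": 0,"rx": 0,"ry": 0,"rz": 0,"fingers": 1}]}}

```text
clock: 15.15
tcp_pos: [0.6135, -0.2438, 0.2606]
orientation: [-0.0, 0.125, 0.992, 0.0]
wrist_force: [0.1, 0.9, -7.5]
finger_gap: 0.0238
```

```bash
python3 - <<'E'
from h import *
s=env.get_state(); print(np.round(s["tcp_pos"],4),pose(s)[:3,2].round(4))
ims=[]
for c,(x,y) in dict(scene=(110,100),side=(320,130)).items():
    r=read_camera(c); K,E=r["intrinsics"],r["extrinsics"]; im=r["img"][:,:,::-1].copy()
    k=np.array(s["tcp_pos"]); k[2]-=.0544  # expected knob centre
    a=np.linspace(0,6.283,60)
    q=proj(K,E,np.c_[.6135+.06*np.cos(a),-.243+.06*np.sin(a),0*a+.095]); ks=proj(K,E,k)
    im=cv2.resize(im[y:y+200,x:x+200],None,fx=2,fy=2,interpolation=cv2.INTER_CUBIC)
    cv2.circle(im,tuple(((ks[0]-[x,y])*2).astype(int)),2,(0,0,255),-1)
    cv2.polylines(im,[((q-[x,y])*2).astype(int)],True,(0,255,0))
    ims.append(im)
cv2.imwrite("pics/over.png",np.hstack(ims))
E
```

```text
[ 0.6135 -0.2438  0.2606] [ 0.e+00  5.e-04 -1.e+00]
```

View pics/over.png

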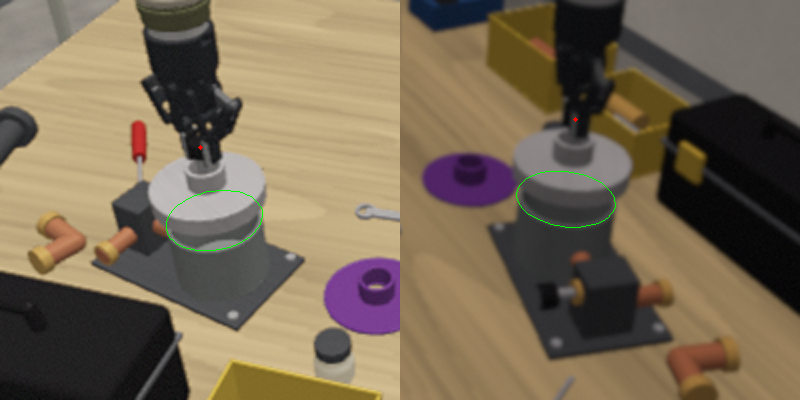

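{"op": "servo_tool", "data": {"deltas": [{"dx": 0,"dy": 0,"dz": -8,"rx": 0,"ry": 0,"rz": 0,"fingers": 1},{"dx": 0,"dy": 1,"dz": -10,"rx": 0,"ry": 0,"rz": 0,"fingers": 1},{"dx": 0,"dy": 0,"dz": -8,"rx": 0,"ry": 0,"rz": 0,"fingers": 1},{"dx": 0,"dy": 0,"dz": -5,"rx": 0,"ry": 0,"rz": 0,"fingers": 1},{"dx": 0,"dy": 0,"dz": -4,"rx": 0,"ry": 0,"rz": 0,"fingers": 1},{"dx": 0,"dy": 0,"dz": 0,"rx": 0,"ry": 0,"rz": 0,"fingers": 1}]}}

```text
clock: 15.85
tcp_pos: [0.6132, -0.2425, 0.2247]
orientation: [-0.001, 0.125, 0.992, 0.0]
wrist_force: [0.1, 0.2, -6.6]
finger_gap: 0.0237
```

{"op": "servo_tool", "data": {"deltas": [{"dx": 0,"dy": 0,"dz": -4,"rx": 0,"ry": 0,"rz": 0,"fingers": 1},{"dx": 0,"dy": 0,"dz": -3,"rx": 0,"ry": 0,"rz": 0,"fingers": 1},{"dx": 0,"dy": 0,"dz": -3,"rx": 0,"ry": 0,"rz": 0,"fingers": 1},{"dx": 0,"dy": 0,"dz": -1,"rx": 0,"ry": 0,"rz": 0,"fingers": 1},{"dx": 0,"dy": 0,"dz": 0,"rx": 0,"ry": 0,"rz": 0,"fingers": 1},{"dx": 0,"dy": 0,"dz": 0,"rx": 0,"ry": 0,"rz": 0,"fingers": 1}]}}

```text
clock: 16.45
tcp_pos: [0.6135, -0.2427, 0.2148]
orientation: [0.0, 0.125, 0.992, 0.0]
wrist_force: [0.1, 1.2, -7.4]
finger_gap: 0.0235
```

{"op": "servo_tool", "data": {"deltas": [{"dx": 0,"dy": 0,"dz": -2,"rx": 0,"ry": 0,"rz": 0,"fingers": 1},{"dx": 0,"dy": 0,"dz": -1,"rx": 0,"ry": 0,"rz": 0,"fingers": 1},{"dx": 0,"dy": 0,"dz": 0,"rx": 0,"ry": 0,"rz": 0,"fingers": 1},{"dx": 0,"dy": 0,"dz": 0,"rx": 0,"ry": 0,"rz": 0,"fingers": 1}]}}

```text
clock: 16.85
tcp_pos: [0.6137, -0.243, 0.2125]
orientation: [0.001, 0.125, 0.992, -0.0]
wrist_force: [-1.1, -2.0, -1.1]
finger_gap: 0.0237
```

{"op": "servo_tool", "data": {"deltas": [{"dx": 0,"dy": 0,"dz": -1,"rx": 0,"ry": 0,"rz": 0,"fingers": 1},{"dx": 0,"dy": 0,"dz": 0,"rx": 0,"ry": 0,"rz": 0,"fingers": -1},{"dx": 0,"dy": 0,"dz": 0,"rx": 0,"ry": 0,"rz": 0,"fingers": -1},{"dx": 0,"dy": 0,"dz": 0,"rx": 0,"ry": 0,"rz": 0,"fingers": -1},{"dx": 0,"dy": 0,"dz": 0,"rx": 0,"ry": 0,"rz": 0,"fingers": -1},{"dx": 0,"dy": 0,"dz": 0,"rx": 0,"ry": 0,"rz": 0,"fingers": -1},{"dx": 0,"dy": 0,"dz": 0,"rx": 0,"ry": 0,"rz": 0,"fingers": -1},{"dx": 0,"dy": 0,"dz": 0,"rx": 0,"ry": 0,"rz": 0,"fingers": -1}]}}

```text
clock: 17.65
tcp_pos: [0.6135, -0.2426, 0.2106]
orientation: [0.0, 0.125, 0.992, 0.0]
wrist_force: [-0.9, -0.6, -0.3]
finger_gap: 0.0855
```

```bash
python3 - <<'E'
from h import *
s=env.get_state(); print(np.round(s["tcp_pos"],4),s["wrist_force"],s["finger_gap"])
ims=[]
a=np.linspace(0,6.283,90)
for c,(x,y) in dict(scene=(140,130),side=(350,155)).items():
    r=read_camera(c); K,E=r["intrinsics"],r["extrinsics"]; im=r["img"][:,:,::-1].copy()
    im=cv2.resize(im[y:y+130,x:x+130],None,fx=3,fy=3,interpolation=cv2.INTER_CUBIC)
    for rr,z,col in [(.07,.105,(0,255,0)),(.024,.133,(0,0,255))]:
        q=proj(K,E,np.c_[.6135+rr*np.cos(a),-.243+rr*np.sin(a),0*a+z])
        cv2.polylines(im,[((q-[x,y])*3).astype(int)],True,col)
    ims.append(im)
cv2.imwrite("pics/seat.png",np.hstack(ims))
E
```

```text
[ 0.6135 -0.2426  0.2106] [-0.88420154 -0.60151308 -0.30169276] 0.08545851477545915
```

View pics/seat.png

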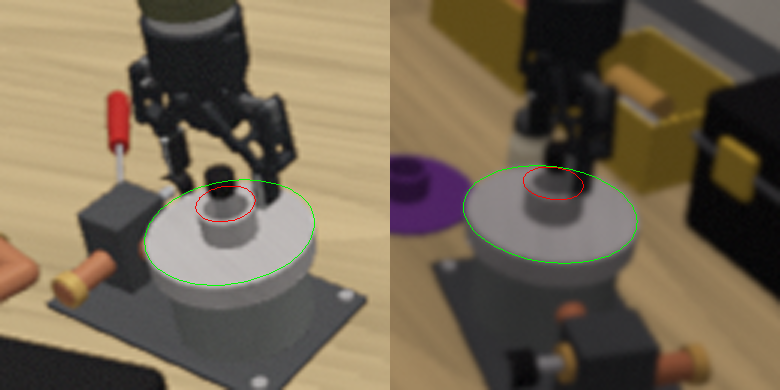

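{"op": "servo_tool", "data": {"deltas": [{"dx": 0,"dy": 0,"dz": -10,"rx": 0,"ry": 0,"rz": 0,"fingers": -1},{"dx": 0,"dy": 0,"dz": -10,"rx": 0,"ry": 0,"rz": 0,"fingers": -1},{"dx": 0,"dy": 0,"dz": -8,"rx": 0,"ry": 0,"rz": 0,"fingers": -1},{"dx": 0,"dy": 0,"dz": 0,"rx": 0,"ry": 0,"rz": 0,"fingers": -1},{"dx": 0,"dy": 0,"dz": 0,"rx": 0,"ry": 0,"rz": 0,"fingers": -1}]}}

```text
clock: 18.25
tcp_pos: [0.6132, -0.2425, 0.182]
orientation: [-0.001, 0.125, 0.992, 0.0]
wrist_force: [1.0, -0.2, -0.6]
finger_gap: 0.0853
```

{"op": "servo_tool", "data": {"deltas": [{"dx": 0,"dy": 0,"dz": 0,"rx": 0,"ry": 0,"rz": 0,"fingers": 0},{"dx": 0,"dy": 0,"dz": 0,"rx": 0,"ry": 0,"rz": 0,"fingers": 0.2},{"dx": 0,"dy": 0,"dz": 0,"rx": 0,"ry": 0,"rz": 0,"fingers": 1},{"dx": 0,"dy": 0,"dz": 0,"rx": 0,"ry": 0,"rz": 0,"fingers": 1},{"dx": 0,"dy": 0,"dz": 0,"rx": 0,"ry": 0,"rz": 0,"fingers": 1},{"dx": 0,"dy": 0,"dz": 0,"rx": 0,"ry": 0,"rz": 0,"fingers": 1},{"dx": 0,"dy": 0,"dz": 0,"rx": 0,"ry": 0,"rz": 0,"fingers": 1}], "newtons": 50}}

```text
clock: 18.95
tcp_pos: [0.6138, -0.2429, 0.1834]
orientation: [0.001, 0.125, 0.992, -0.0]
wrist_force: [-1.1, -0.3, 5.3]
finger_gap: 0.0453
```

{"op": "servo_tool", "data": {"deltas": [{"dx": 0,"dy": 0,"dz": 4,"rx": 0,"ry": 0,"rz": 0,"fingers": 1},{"dx": 0,"dy": 0,"dz": 6,"rx": 0,"ry": 0,"rz": 0,"fingers": 1},{"dx": 0,"dy": 0,"dz": 0,"rx": 0,"ry": 0,"rz": 0,"fingers": 1},{"dx": 0,"dy": 0,"dz": 0,"rx": 0,"ry": 0,"rz": 0,"fingers": 1}]}}

```text
clock: 19.35
tcp_pos: [0.6134, -0.2426, 0.1924]
orientation: [-0.0, 0.125, 0.992, 0.0]
wrist_force: [-0.1, -0.6, -2.8]
finger_gap: 0.0458
```

Force −2.8 N matches the cover's weight alone. I'll continue lifting.

{"op": "servo_tool", "data": {"deltas": [{"dx": 0,"dy": 0,"dz": 10,"rx": 0,"ry": 0,"rz": 0,"fingers": 1},{"dx": 0,"dy": 0,"dz": 12,"rx": 0,"ry": 0,"rz": 0,"fingers": 1},{"dx": 0,"dy": 0,"dz": 15,"rx": 0,"ry": 0,"rz": 0,"fingers": 1},{"dx": 0,"dy": 0,"dz": 15,"rx": 0,"ry": 0,"rz": 0,"fingers": 1},{"dx": 0,"dy": 0,"dz": 15,"rx": 0,"ry": 0,"rz": 0,"fingers": 1},{"dx": 0,"dy": 0,"dz": 15,"rx": 0,"ry": 0,"rz": 0,"fingers": 1},{"dx": 0,"dy": 0,"dz": 12,"rx": 0,"ry": 0,"rz": 0,"fingers": 1},{"dx": 0,"dy": 0,"dz": 10,"rx": 0,"ry": 0,"rz": 0,"fingers": 1}]}}

```text
clock: 20.15
tcp_pos: [0.6137, -0.2428, 0.2984]
orientation: [0.001, 0.125, 0.992, -0.0]
wrist_force: [-0.5, 0.6, -2.9]
finger_gap: 0.0458
```

{"op": "servo_tool", "data": {"deltas": [{"dx": 0,"dy": 0,"dz": 0,"rx": 0,"ry": 0,"rz": 0,"fingers": 1},{"dx": 0,"dy": 0,"dz": 0,"rx": 0,"ry": 0,"rz": 0,"fingers": 1},{"dx": 0,"dy": 0,"dz": 0,"rx": 0,"ry": 0,"rz": 0,"fingers": 1},{"dx": 0,"dy": 0,"dz": 0,"rx": 0,"ry": 0,"rz": 0,"fingers": 1},{"dx": 0,"dy": 0,"dz": 0,"rx": 0,"ry": 0,"rz": 0,"fingers": 1}]}}

```text
clock: 20.65
tcp_pos: [0.6133, -0.2425, 0.2959]
orientation: [-0.001, 0.125, 0.992, 0.0]
wrist_force: [0.1, -0.5, -3.4]
finger_gap: 0.0457
```

```bash
python3 - <<'E'
from h import *
s=env.get_state(); print(np.round(s["tcp_pos"],4),s["wrist_force"].round(2) if hasattr(s["wrist_force"],"round") else s["wrist_force"],s["finger_gap"],np.abs(s["qvel"]).max())
ims=[]
a=np.linspace(0,6.283,90)
for c,(x,y) in dict(scene=(120,90),side=(340,110)).items():
    r=read_camera(c); K,E=r["intrinsics"],r["extrinsics"]; im=r["img"][:,:,::-1].copy()
    im=cv2.resize(im[y:y+190,x:x+160],None,fx=2.5,fy=2.5,interpolation=cv2.INTER_CUBIC)
    for rr,z,col in [(.061,.101,(0,255,0)),(.013,.168,(0,0,255))]:
        q=proj(K,E,np.c_[.6135+rr*np.cos(a),-.243+rr*np.sin(a),0*a+z])
        cv2.polylines(im,[((q-[x,y])*2.5).astype(int)],True,col)
    ims.append(im)
cv2.imwrite("pics/end.png",np.hstack(ims))
E
```

```text
[ 0.6133 -0.2425  0.2959] [ 0.09 -0.47 -3.41] 0.04566840547029016 0.00366303439803645
```

View pics/end.png

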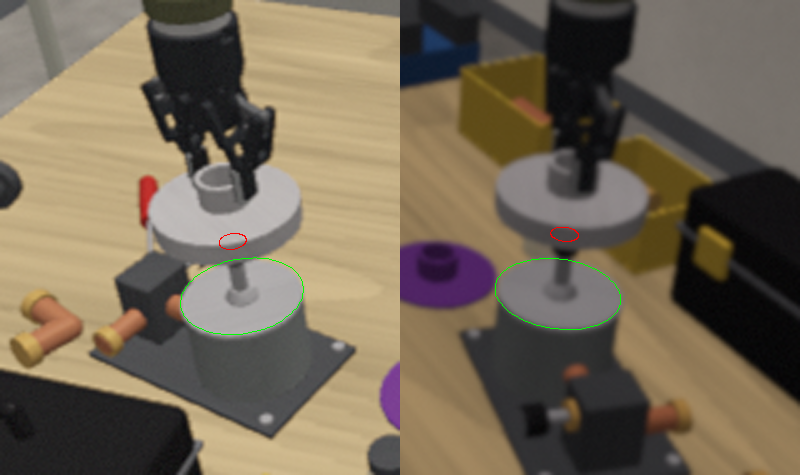

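```bash
python3 -c "
from workcell import job
print(job.hand_in())"
```

```text
the job is handed in; nothing more can be done
None
```

I worked the drain slide, seated the double lid on the pot and lifted off the cover. The job is handed in at about 21 s of the 59 s, with the gripper still holding the cover up. No verdict is reported, so the results below are my own last checks.

- **Drain slide:** the first grip sat too high on the knob, so I let go, lowered and gripped again. The knob then came out about 30 mm until the force rose at the stop. Pushing it back returned the tool to within 0.3 mm of its starting position, still pressing at about 10 N.
- **Double lid:** it came down at the height expected for a seated lid. The load dropped off the wrist there, and I let go. In both outside cameras the cover and lid lined up with the pot outline drawn at (0.6135, −0.243).
- **Cover:** only about 3 N hung on the wrist, which fits the cover alone. Its neck is about 84 mm above the inner lid's knob, against the 55 mm needed, and in the last pictures it looks level, with the arm almost still.
- **Disagreements:** the gripper opening read about 2 mm under the true diameter in every grasp. My first estimate of the pot centre was about 4 mm off, and I corrected it from the wrist picture.
- **Not checked:** I did not measure the bystanders again at the end. The arm felt no unexpected contact, and those in the last pictures look undisturbed.

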